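# Level packing under a barrier foot

## Task

Make up a level packing from the timber offcuts: lay the long wedge squarely on the middle of the big sloping block, with its thick end over the block's low end so that the top comes out level. Let go of it, then stand the steel barrier foot, tube up, on the middle of the wedge and leave it standing there.

Things in the scene. Friction and masses are not known exactly. Their poses are not given: they have to be found in the camera images.
- block: The big sloping block: a loose timber offcut (about 0.5 kg) 110 mm long (its x) and 70 mm wide (its y), lying on the table with its flat underside down. Origin: centre of the underside. Its top is one plane that slopes 10 degrees down towards +x: 50 mm high at the -x end, 40.3 mm over the origin, 30.6 mm at the +x end, level along y. Upright sides and ends.
- wedge: The long wedge: a loose timber offcut (about 0.14 kg) 100 mm long (its x) and 50 mm wide (its y), lying on the table with its flat underside down. Origin: centre of the underside. Its top slopes 10 degrees up towards +x: 18 mm thick at the -x end, 26.8 mm at the middle, 35.6 mm at the +x end. Upright parallel sides 50 mm apart, to grip. A shorter, steeper wedge (50 mm long), a flat offcut and a bare tube end nearby are not part of the job.
- wedge_thick (a point): Point on the long wedge: the middle of the upper edge of its thick end, 50 mm along the wedge's +x and 35.6 mm above its underside.
- foot: The steel barrier foot (about 0.4 kg): a square plate 64 x 64 x 6 mm with an upright round tube, 34 mm in diameter, on its middle; 90 mm tall in all, standing upright on its plate. Origin: centre of the plate's underside; z points up along the tube.
Not all that is in view belongs to the job. What is shaped like the wedge but orange or turquoise is not meant.

How it is judged:
On the way:
1. the long wedge lies on the sloping block, thick end over the low end, let go (horizontal distance between wedge and block below 0.02 m and z of wedge in the frame of block between 0.034 and 0.047 m and angle between the x axis of wedge and the x axis of block, either way round below 0.3 rad and x of wedge_thick in the frame of block above 0.02 m and angle between the z axis of wedge and the z axis of block, either way round between 0.09 and 0.26 rad and angle between block's own z axis and vertical below 0.1 rad and contact force between wedge and the fingers below 0.1 N and linear speed of wedge below 0.02 m/s and angular speed of wedge below 0.2 rad/s), for 0.2 s.
At the end, for the whole second after the job is handed in: Wedge flat on the upright block's slope, middles within 20 mm, squared within 17 degrees, thick end over the low end; foot standing on the wedge, within 25 mm of its middle, tube upright within 10 degrees; wedge and foot at rest (horizontal distance between wedge and block below 0.02 m and z of wedge in the frame of block between 0.034 and 0.047 m and angle between the x axis of wedge and the x axis of block, either way round below 0.3 rad and x of wedge_thick in the frame of block above 0.02 m and angle between the z axis of wedge and the z axis of block, either way round between 0.09 and 0.26 rad and angle between block's own z axis and vertical below 0.1 rad and horizontal distance between foot and wedge below 0.025 m and z of foot in the frame of wedge between 0.02 and 0.034 m and angle between foot's own z axis and vertical below 0.175 rad and contact force between foot and wedge above 1 N and linear speed of each of foot, wedge below 0.02 m/s and angular speed of each of foot, wedge below 0.2 rad/s); the robot touches nothing.
It also fails if it takes over 58 s, if anything falls off the work surface, if the arm or the gripper's body presses on something with over 40 N, if the wrist force passes 120 N, or if a joint passes its speed limit or range.

## Robot

A 6-joint arm with a two-finger parallel gripper is mounted at the origin on the work surface. World frame = base frame: x ahead of the robot, y to its left, z up, the work surface at z = 0. Lengths are in m, angles in rad, forces in N, time in s.
With the tool pointing down it reaches from about 0.35 to 0.975 m from the base axis. Payload 4.9 kg.
Tool frame: the origin (TCP) lies midway between the tips of the shut fingers; the grasp point (between the pads) lies 19 mm behind it; x points along the fingers, y is the direction in which the jaws open and shut, and the axes are right-handed (so a half turn about x gives the same grasp; the last joint's range is limited). The gripper opens to 85 mm and grips with 20 to 120 N. Pads are 22 mm wide; open, the fingers measure 114 mm over their backs; the gripper's body (76 mm by 85 mm) begins 54 mm behind the grasp point. The pads swing forward as they close: fully open they stand 13 mm farther back than shut.
Start: joints at [1.09, 0.053, 1.613, -0, 1.476, -0.119], TCP at [0.221, 0.585, 0.231] pointing down, gripper open.
Joint ranges: [-3.01, 3.01], [-1.01, 2.22], [0.06, 2.58], [-1.02, 4.17], [0.09, 2.62], [-3.14, 3.14]. Speed limits (rad/s): [2.57, 2.57, 3.14, 3.14, 3.14, 3.14].

## Interface

Orientations are given as a rotation vector (axis times angle).
In Python, from station import ctrl gives the robot as it stands.
- The arm moves only by the shell command python3 -m handwheel 'ROWS' [FORCE]. ROWS is JSON, a list of rows, each a list of 3 entries, a list of its own where there are three numbers: the finger opening in m, from 0 to 0.0854, then the shift along the tool's x, y, z in m, then the turn, a rotation vector about the tool's x, y, z in degrees. In form: [[claw, [dx, dy, dz], [ax, ay, az]], ...]. A call has 1 to 10 rows; each row shifts and turns the commanded pose from where the row before left it, along the tool's axes as they then stand; what a row does not reach is not made up. A row lasts 1/12 s, in which the tool goes at most 41.7 mm and 7.16 degrees, less where a joint would pass 70% of its speed; a pose out of reach is approached as far as the arm can. A call with a gripper value outside its range is refused whole. The fingers move at their own pace and stop on an object; FORCE is the grip in N (left out, the last holds). Time passes only in rows, so rows that do not move let the fingers close. It gives the time, the measured TCP pose, the force and the opening at its end, in the units of the state.
- ctrl.get_obs(): the state, without advancing time (a new reading comes with each control period).
- ctrl.get_image(name): name is "scene" or "side" or "wrist"; returns the picture (400x640x3 uint8, red, green, blue); there is no depth.
- ctrl.camera_params(name): a dict with "vertical_fov" (degrees; the focal length in pixels is half the picture's height over the tangent of half this angle, whatever the lens; pixels are square), "cx", "cy" (the principal point, pixels), "rvec" (rotation vector, rad) and "tvec" (3), from world to camera coordinates, as OpenCV has them; the wrist camera has in their place "T_tool_cam" (4x4, takes a point from camera to tool coordinates, whose origin is the TCP and whose axes are the tool frame's). Camera axes: x right, y down, z forward; pixel columns grow to the right and rows downward; lengths in m; the calibration is good to about 2 mm. A picture is of the moment at which its call begins: read the wrist's pose just before it. camera_params takes no time and is no camera call.
- ctrl.finish_job(): hands the job in, once; it reports no verdict.
Trained networks look in the newest picture that a camera, given by its name, has taken for a name from the list of things; names that differ only in an ending like _2 or _b are one class to them, and where a whole thing is asked for, a point or a joint stands for the part that bears it (a point fixed in the world has none). Each returns a list of dicts, best first, with "score" (0 to 1); they miss things now and then, are a little off and sometimes report something else, mostly with a low value. They report only what shows in the picture. A call takes as long as a camera call. They do not tell look-alikes from the thing itself.
- ctrl.look_for(thing, camera): "box" ([centre column, centre row, width, height] in pixels, round what is visible of it).
- ctrl.silhouettes(thing, camera): "mask" (400x640 bool, what is visible of it) and "box" ([centre column, centre row, width, height] in pixels, round what is visible of it).
- ctrl.tip_of(thing, camera): "centre" ([row, column] in pixels: a listed point, or the origin of a listed thing).
The state is a dict: "t": time; "q": joint angles; "dq": joint speeds; "effort": joint torques, N m; "tool_pos": TCP position; "tool_rot": TCP orientation; "contact_force": force on the tool from outside, world axes, zero at the start; "wrist_torque": the same for the moment, N m; "opening": finger opening in m.
Only numpy, scipy, OpenCV 4.12 (cv2) and the standard library are available. Lean on these libraries where they do the work, as an engineer would, in place of code of your own. Each camera call takes 0.05 s, during which the arm holds its last target.

## Working session

There is one attempt and no reset: what is moved stays moved. The work goes in short steps, Python scripts to look and compute and a shell command to move; the robot and the scene stay as the last step left them, time stands still between calls to the robot, and variables do not carry over. Pictures are saved under pics/ and viewed, and the job is handed in when it is done.

```bash
ls; mkdir -p pics; cat > h.py <<'E'
import numpy as np,cv2
from station import ctrl
from scipy.spatial.transform import Rotation as R
def snap(n,f):
    im=ctrl.get_image(n); cv2.imwrite('pics/'+f,im[:,:,::-1]); return im
def cam(n,obs=None):
    p=ctrl.camera_params(n); f=200/np.tan(np.radians(p['vertical_fov']/2))
    if 'rvec' in p:
        Rm=R.from_rotvec(np.ravel(p['rvec'])).as_matrix(); t=np.ravel(p['tvec'])
    else:
        o=obs or ctrl.get_obs(); T=np.eye(4);T[:3,:3]=R.from_rotvec(o['tool_rot']).as_matrix();T[:3,3]=o['tool_pos']
        W=np.linalg.inv(T@np.array(p['T_tool_cam'])); Rm=W[:3,:3];t=W[:3,3]
    return f,p['cx'],p['cy'],Rm,t
def proj(c,P):
    f,cx,cy,Rm,t=c; q=np.atleast_2d(P)@Rm.T+t
    return np.c_[cx+f*q[:,0]/q[:,2],cy+f*q[:,1]/q[:,2]]
def back(c,u,v,z):
    f,cx,cy,Rm,t=c; o=-Rm.T@t; d=Rm.T@np.array([(u-cx)/f,(v-cy)/f,1]); return o+d*(z-o[2])/d[2]
E
python3 - <<'E'
from h import *
for n in('scene','side','wrist'):
    snap(n,n+'0.png'); print(n,ctrl.camera_params(n))
    for th in('block','wedge','foot'):
        print(th,[(round(d['score'],2),np.round(d['box'])) for d in ctrl.look_for(th,n)])
print(ctrl.get_obs())
E
```

```text
pics
scene {'vertical_fov': 49.07823300388393, 'cx': 309.21460406637357, 'cy': 193.40594466286612, 'rvec': array([ 2.0830949 ,  1.09810677, -0.50682817]), 'tvec': array([-0.20597513, -0.20070316,  1.61484443])}
block [(0.96, array([335., 210.,  38.,  42.]))]
wedge [(0.9, array([234., 234.,  39.,  20.])), (0.89, array([248., 283.,  19.,  38.])), (0.66, array([272., 199.,  28.,  28.])), (0.63, array([192., 208.,  32.,  27.])), (0.62, array([188., 261.,  28.,  37.]))]
foot [(0.75, array([412., 170.,  22.,  32.]))]
side {'vertical_fov': 55.67534433376955, 'cx': 315.06732431221513, 'cy': 203.05434389718516, 'rvec': array([ 2.01147058, -0.78912512,  0.46010353]), 'tvec': array([-0.34530656,  0.18818301,  0.64742767])}
block [(0.56, array([320., 204.,  50.,  34.]))]
wedge [(0.77, array([306., 260.,  53.,  34.])), (0.76, array([395., 284.,  39.,  47.])), (0.71, array([458., 255.,  57.,  35.])), (0.62, array([472., 328.,  69.,  52.])), (0.56, array([353., 361.,  49.,  72.]))]
foot [(0.63, array([243., 155.,  29.,  39.]))]
wrist {'vertical_fov': 58.27915611100551, 'cx': 321.1537937568099, 'cy'
[... 444 characters left out ...]
52, array([229., 395.,  22.,  10.]))]
{'t': 0.6, 'q': array([ 1.08998429e+00,  5.26650633e-02,  1.61286533e+00,  9.65869776e-06,
        1.47597120e+00, -1.19010023e-01]), 'dq': array([ 5.15448662e-04, -1.47846282e-03, -6.87556044e-06, -8.13706218e-04,
        1.22460049e-03,  6.09670426e-04]), 'effort': array([ 8.76762283e-05, -3.93411827e+01, -3.70228744e+01, -1.25721494e-04,
        7.67560450e-04,  5.03095379e-06]), 'tool_pos': array([0.22123021, 0.58454085, 0.23134599]), 'tool_rot': array([ 0.28394912,  1.55207297, -0.28380738]), 'contact_force': array([ 0.7595923 ,  0.49174182, -0.12105596]), 'wrist_torque': array([-0.05677869,  0.00408685,  0.01808418]), 'opening': 0.0854433335413133}
```

View pics/scene0.png

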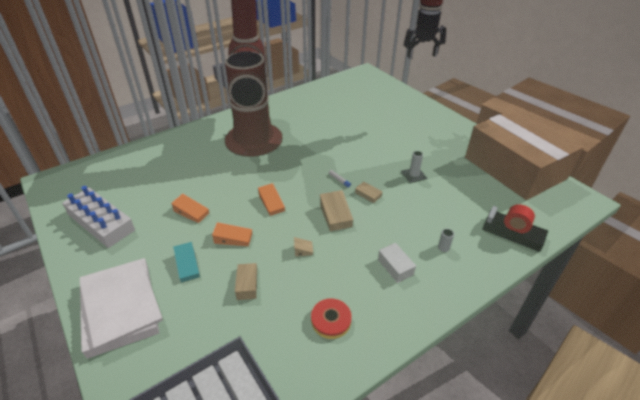

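View pics/side0.png

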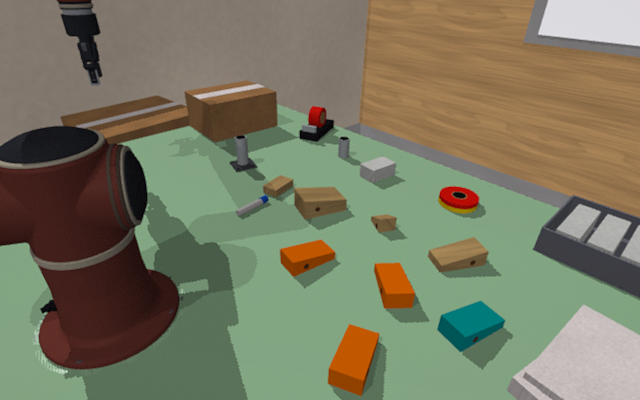

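View pics/wrist0.png

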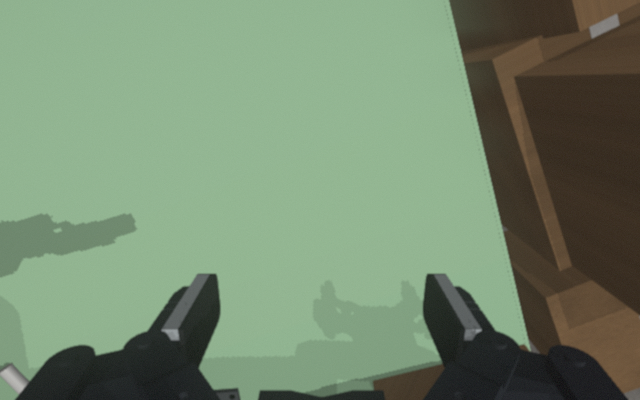

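The long wedge of timber is at scene (246,282) and side (458,255). The block is at (335,210) / (320,203) and the foot at (415,167) / (243,153). I'll fit the poses to the masks from both cameras.

```bash
cat > fit.py <<'E'
from h import *
from scipy.optimize import minimize
def prism(L,W,h0,h1): # h0 at -x, h1 at +x
    return np.array([[sx*L/2,sy*W/2,z] for sx,h in((-1,h0),(1,h1)) for sy in(-1,1) for z in(0,h)])
th=np.linspace(0,2*np.pi,24,endpoint=False)
M={'block':prism(.11,.07,.05,.0306),'wedge':prism(.1,.05,.018,.0356)}
footP=[prism(.064,.064,.006,.006),np.array([[.017*np.cos(a),.017*np.sin(a),z] for a in th for z in(.006,.09)])]
S=4
def rend(c,parts,p,z0=0):
    m=np.zeros((400*S,640*S),np.uint8); c_,s_=np.cos(p[2]),np.sin(p[2])
    for P in parts:
        Q=P.copy();Q[:,0]=p[0]+c_*P[:,0]-s_*P[:,1];Q[:,1]=p[1]+s_*P[:,0]+c_*P[:,1];Q[:,2]+=z0
        h=cv2.convexHull(((proj(c,Q)+.5)*S-.5).astype(np.float32)); cv2.fillConvexPoly(m,np.round(h*16).astype(np.int32),1,shift=4)
    return cv2.resize(m.astype(np.float32),(640,400),interpolation=cv2.INTER_AREA)
def fit(masks,cams,parts,p0,yaws):
    out=[]
    for y in yaws:
        def cost(p):
            e=0
            for m,c in zip(masks,cams):
                r=rend(c,parts,p); e+=1-np.minimum(r,m).sum()/np.maximum(r,m).sum()
            return e
        s=[[*p0,y]]+[[p0[0]+.01,p0[1],y],[p0[0],p0[1]+.01,y],[*p0,y+.25]]
        r=minimize(cost,[*p0,y],method='Nelder-Mead',options=dict(initial_simplex=s,maxiter=120,xatol=1e-4,fatol=1e-4)); out.append((round(r.fun,3),np.round(r.x[:2],4),round(np.degrees(r.x[2])%360,1)))
    return sorted(out,key=lambda o:o[0])
E
python3 - <<'E'
from fit import *
ims={n:ctrl.get_image(n) for n in('scene','side')}
px={'block':((335,210),(320,203)),'wedge':((246,282),(458,255)),'foot':((415,167),(243,153))}
tile=[]
for k in px:
    ms=[];cs=[]
    for n,q in zip(('scene','side'),px[k]):
        d=ctrl.silhouettes(k,n); b=[x for x in d if np.hypot(x['box'][0]-q[0],x['box'][1]-q[1])<12]
        print(k,n,[(round(x['score'],2),np.round(x['box'])) for x in b])
        im=ims[n].copy()
        if b:
            m=b[0]['mask']; ms.append(m.astype(np.float32)); cs.append(cam(n))
            cn,_=cv2.findContours(m.astype(np.uint8),0,1)
        cr=im[q[1]-35:q[1]+35,q[0]-40:q[0]+40]; big=cv2.resize(cr,None,fx=4,fy=4,interpolation=cv2.INTER_CUBIC)
        tile.append(big)
    p0=back(cam('scene'),*px[k][0],.02)[:2]
    ys=np.radians([0,45] if k=='foot' else range(0,360,45))
    for o in fit(ms,cs,footP if k=='foot' else [M[k]],p0,ys)[:5]: print(k,*o)
g=np.vstack([np.hstack(tile[i:i+2]) for i in(0,2)])
cv2.imwrite('pics/z1.png',g[:,:,::-1])
E
```

```text
block scene [(0.93, array([335., 210.,  34.,  42.]))]
block side [(0.66, array([319., 202.,  53.,  34.]))]
block 0.132 [0.4968 0.0075] 340.1
block 0.132 [0.4968 0.0074] 340.0
block 0.134 [0.4971 0.0076] 340.6
block 0.355 [0.4947 0.0087] 158.7
block 0.355 [0.4953 0.0086] 158.2
wedge scene [(0.56, array([248., 284.,  17.,  36.]))]
wedge side [(0.85, array([458., 256.,  58.,  34.]))]
wedge 0.119 [ 0.5622 -0.3267] 330.7
wedge 0.119 [ 0.5621 -0.3267] 330.7
wedge 0.119 [ 0.5622 -0.3267] 330.7
wedge 0.34 [ 0.5642 -0.3276] 150.6
wedge 0.34 [ 0.5638 -0.3274] 150.7
foot scene [(0.62, array([414., 166.,  26.,  30.]))]
foot side [(0.66, array([245., 155.,  32.,  38.]))]
foot 0.276 [0.4904 0.3317] 345.9
foot 0.277 [0.4904 0.3314] 75.6
```

View pics/z1.png

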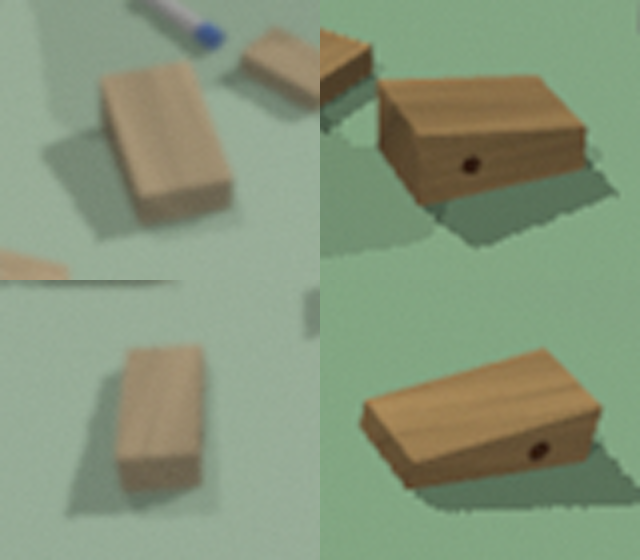

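The pictures agree with the fits. The block is at (0.497, 0.0075) with yaw −20°, low end away from the robot. The wedge is at (0.562, −0.327) with yaw −29.3°, thick end away. First I'll work out the way to above the wedge.

```bash
cat >> h.py <<'E'
def target_R(yaw_deg,tilt_deg=0):
    # tool y along object's y, tool x = down; tilt about object's y: slope down towards object's +x
    O=R.from_euler('z',yaw_deg,degrees=True)*R.from_euler('y',tilt_deg,degrees=True)
    y=O.apply([0,1,0]);x=-O.apply([0,0,1]); c=[]
    for s in(1,-1):
        c.append(R.from_matrix(np.c_[x,s*y,np.cross(x,s*y)]))
    return c
def plan(pos,yaw,tilt=0):
    o=ctrl.get_obs(); T=R.from_rotvec(o['tool_rot']); print('t',o['t'],'pos',np.round(o['tool_pos'],4),'q6',round(o['q'][5],2),'shift in tool',np.round(T.inv().apply(np.array(pos)-o['tool_pos']),4))
    for D in target_R(yaw,tilt):
        print(' turn tool deg',np.round((T.inv()*D).as_rotvec(degrees=True),2))
    print(' tool axes world\n',np.round(T.as_matrix(),3))
E
python3 -c "
from h import *
plan([.5622,-.3267,.13],-29.3)"
```

```text
t 1.0 pos [0.2212 0.5845 0.2313] q6 -0.12 shift in tool [ 0.1013 -0.7316  0.6414]
 turn tool deg [ 8.57 -0.   -0.  ]
 turn tool deg [-1.7143e+02  1.0000e-02 -0.0000e+00]
 tool axes world
 [[ 0.     0.354  0.935]
 [ 0.     0.935 -0.354]
 [-1.     0.     0.   ]]
```

```bash
python3 -m handwheel '[[0.085,[0,-0.0305,0.0225],[0,0,0]],[0.085,[0,-0.0305,0.0225],[0,0,0]],[0.085,[0,-0.0305,0.0225],[0,0,0]],[0.085,[0,-0.0305,0.0225],[0,0,0]],[0.085,[0,-0.0305,0.0225],[0,0,0]],[0.085,[0,-0.0305,0.0225],[0,0,0]],[0.085,[0,-0.0305,0.0225],[0,0,0]],[0.085,[0,-0.0305,0.0225],[0,0,0]],[0.085,[0,-0.0305,0.0225],[0,0,0]],[0.085,[0,-0.0305,0.0225],[0,0,0]]]' 60
python3 -m handwheel '[[0.085,[0,-0.0305,0.0225],[0,0,0]],[0.085,[0,-0.0305,0.0225],[0,0,0]],[0.085,[0,-0.0305,0.0225],[0,0,0]],[0.085,[0,-0.0305,0.0225],[0,0,0]],[0.085,[0,-0.0305,0.0225],[0,0,0]],[0.085,[0,-0.0305,0.0225],[0,0,0]],[0.085,[0,-0.0305,0.0225],[0,0,0]],[0.085,[0,-0.0305,0.0225],[0,0,0]],[0.085,[0,-0.0305,0.0225],[0,0,0]],[0.085,[0,-0.0305,0.0225],[0,0,0]]]'
python3 -m handwheel '[[0.085,[0,-0.0305,0.0225],[0,0,0]],[0.085,[0,-0.0305,0.0225],[0,0,0]],[0.085,[0,-0.0305,0.0225],[0,0,0]],[0.085,[0,-0.0305,0.0225],[0,0,0]],[0.085,[0,0,0],[4.3,0,0]],[0.085,[0,0,0],[4.3,0,0]],[0.085,[0,0,0],[0,0,0]]]'
python3 - <<'E'
from fit import *
o=ctrl.get_obs(); c=cam('wrist',o); snap('wrist','w1.png')
b=ctrl.silhouettes('wedge','wrist')
for d in b: print(d['score'],d['box'])
ms=[b[0]['mask'].astype(np.float32)]
for r in fit(ms,[c],[M['wedge']],[.5622,-.3267],[np.radians(-29.3)]): print(r)
plan([.5622,-.3267,.13],-29.3)
E
```

```text
t: 1.83
tool_pos: [0.3237, 0.2181, 0.2315]
tool_rot: [0.284, 1.551, -0.283]
contact_force: [1.3, -0.1, 1.0]
opening: 0.0851
t: 2.67
tool_pos: [0.4263, -0.1474, 0.2316]
tool_rot: [0.284, 1.551, -0.285]
contact_force: [0.0, 0.1, 0.4]
opening: 0.0848
t: 3.25
tool_pos: [0.4671, -0.292, 0.2309]
tool_rot: [0.403, 1.534, -0.403]
contact_force: [-0.3, 0.6, -0.3]
opening: 0.0851
0.9 [168.6, 15.7, 58.9, 30.4]
0.88 [179.2, 192.9, 95.7, 102.7]
0.86 [338.4, 257.8, 49.0, 96.4]
0.64 [424.5, 8.0, 41.3, 13.7]
0.62 [292.7, 104.6, 114.2, 74.8]
(np.float64(1.0), array([ 0.5622, -0.3267]), np.float64(330.7))
t 3.35 pos [ 0.4671 -0.2912  0.2313] q6 -1.75 shift in tool [0.1013 0.0154 0.1003]
 turn tool deg [ 0.08 -0.    0.  ]
 turn tool deg [-1.7992e+02 -0.0000e+00 -1.0000e-02]
 tool axes world
 [[-0.     0.488  0.873]
 [ 0.     0.873 -0.488]
 [-1.    -0.    -0.   ]]
```

View pics/w1.png

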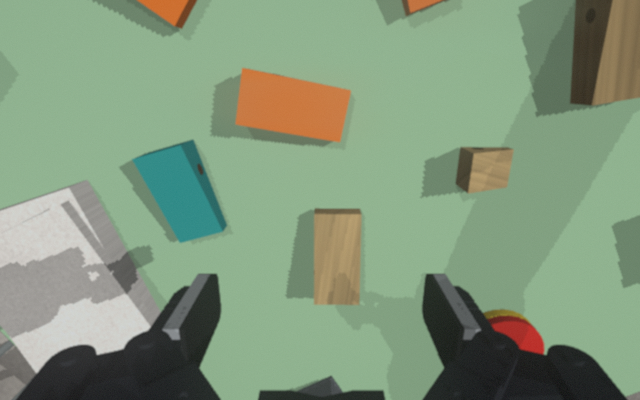

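The wrist view shows the timber wedge at (338,258), nearly straight between the fingers. I'll refine the fit with this mask.

```bash
python3 - <<'E'
from fit import *
o=ctrl.get_obs(); c=cam('wrist',o); ctrl.get_image('wrist')
b=[d for d in ctrl.silhouettes('wedge','wrist') if abs(d['box'][0]-338)<12 and abs(d['box'][1]-258)<12]
m=b[0]['mask'].astype(np.float32)
for r in fit([m],[c],[M['wedge']],[.5622,-.3267],[np.radians(-29.3)]): print(r)
print(proj(c,[[.5622,-.3267,.02]]))
plan([.5622,-.3267,.1],-29.3)
E
```

```text
(np.float64(0.021), array([ 0.5621, -0.3268]), np.float64(329.8))
[[335.89625424 257.76687016]]
t 3.45 pos [ 0.4672 -0.2909  0.2315] q6 -1.75 shift in tool [0.1315 0.0151 0.1004]
 turn tool deg [0.08 0.02 0.  ]
 turn tool deg [-1.7992e+02 -1.0000e-02  4.0000e-02]
 tool axes world
 [[ 0.     0.488  0.873]
 [-0.     0.873 -0.488]
 [-1.    -0.     0.   ]]
```

```bash
python3 -m handwheel '[[0.085,[0,0.005,0.0335],[0.9,0,0]],[0.085,[0.01,0.005,0.0335],[0,0,0]],[0.085,[0.02,0.005,0.0334],[0,0,0]],[0.085,[0.04,0,0],[0,0,0]],[0.085,[0.04,0,0],[0,0,0]],[0.085,[0.03,0,0],[0,0,0]],[0.085,[0,0,0],[0,0,0]]]'
python3 -c "
from h import *
plan([.5621,-.3268,.003],-30.2)
snap('wrist','w2.png')"
```

```text
t: 4.03
tool_pos: [0.5572, -0.3244, 0.0825]
tool_rot: [0.417, 1.545, -0.409]
contact_force: [-1.2, 1.9, -1.1]
opening: 0.0848
t 4.0333 pos [ 0.5572 -0.3244  0.0825] q6 -1.69 shift in tool [0.0794 0.0002 0.0066]
 turn tool deg [ 0.07 -0.84 -0.1 ]
 turn tool deg [-1.7993e+02  1.5000e-01 -1.3200e+00]
 tool axes world
 [[-0.012  0.502  0.865]
 [ 0.009  0.865 -0.502]
 [-1.     0.002 -0.015]]
```

View pics/w2.png

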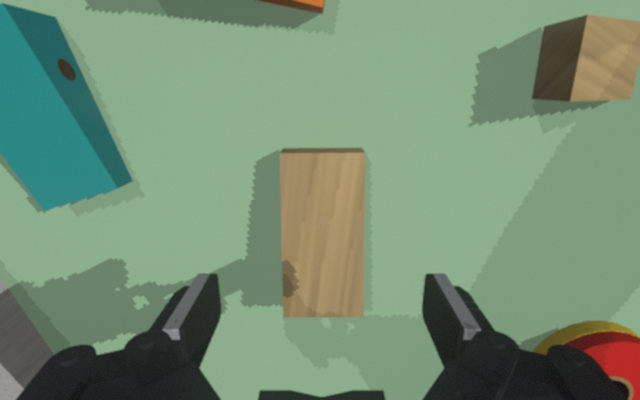

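The wedge (columns 281–364) is centred between the fingers. I'll go down and grip.

```bash
python3 -m handwheel '[[0.085,[0,0,0],[0,0,0]],[0.085,[0.025,0,0],[0,0,0]],[0.085,[0.025,0,0],[0,0,0]],[0.085,[0.018,0,0],[0,0,0]],[0.085,[0.01,0,0],[0,0,0]],[0.085,[0,0,0],[0,0,0]],[0.085,[0,0,0],[0,0,0]]]'
python3 -c "
from h import *
plan([.5621,-.3268,.003],-30.2)"
```

```text
t: 4.67
tool_pos: [0.563, -0.3292, 0.0157]
tool_rot: [0.412, 1.528, -0.414]
contact_force: [0.8, -0.3, -0.1]
opening: 0.0847
t 4.6667 pos [ 0.563  -0.3292  0.0157] q6 -1.69 shift in tool [ 0.0127  0.0017 -0.002 ]
 turn tool deg [-0.02  0.19  0.02]
 turn tool deg [ 1.7998e+02  4.0000e-02 -3.0000e-01]
 tool axes world
 [[ 0.003  0.503  0.864]
 [-0.002  0.864 -0.503]
 [-1.    -0.     0.003]]
```

```bash
python3 -m handwheel '[[0.085,[0.006,0.0015,-0.002],[0,0,0]],[0.085,[0.006,0,0],[0,0,0]],[0.02,[0,0,0],[0,0,0]],[0.02,[0,0,0],[0,0,0]],[0.02,[0,0,0],[0,0,0]],[0.02,[0,0,0],[0,0,0]],[0.02,[0,0,0],[0,0,0]],[0.02,[0,0,0],[0,0,0]]]' 60
python3 -m handwheel '[[0.02,[0,0,0],[0,0,0]],[0.02,[0,0,0],[0,0,0]],[0.02,[0,0,0],[0,0,0]]]'
```

```text
t: 5.33
tool_pos: [0.5611, -0.3264, 0.0019]
tool_rot: [0.413, 1.53, -0.414]
contact_force: [-0.1, -0.7, 2.3]
opening: 0.0485
t: 5.58
tool_pos: [0.5611, -0.3263, 0.0019]
tool_rot: [0.413, 1.53, -0.414]
contact_force: [1.0, 0.1, 4.3]
opening: 0.0488
```

```bash
python3 -m handwheel '[[0.02,[-0.02,0,0],[0,0,0]],[0.02,[-0.04,0,0],[0,0,0]],[0.02,[-0.04,0,0],[0,0,0]],[0.02,[-0.04,0,0],[0,0,0]],[0.02,[-0.04,0,0],[0,0,0]],[0.02,[-0.02,0,0],[0,0,0]],[0.02,[0,0,0],[0,0,0]]]'
python3 -c "
from h import *
plan([.40,.043,.2],-20)
snap('wrist','w3.png')"
```

```text
t: 6.17
tool_pos: [0.5631, -0.3277, 0.2083]
tool_rot: [0.41, 1.521, -0.416]
contact_force: [0.6, -0.2, -0.3]
opening: 0.0491
t 6.1667 pos [ 0.5631 -0.3277  0.2083] q6 -1.68 shift in tool [ 0.0045  0.2383 -0.3276]
 turn tool deg [-10.23   0.6    0.13]
 turn tool deg [169.77   0.19  -0.89]
 tool axes world
 [[ 0.009  0.503  0.864]
 [-0.006  0.864 -0.503]
 [-1.    -0.001  0.011]]
```

View pics/w3.png

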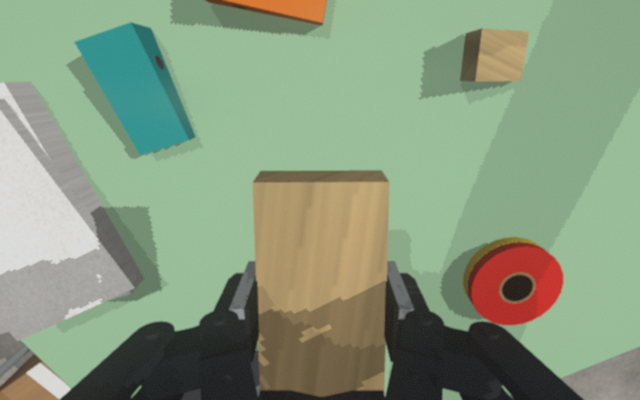

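The wedge is held square and upright, columns 254–388. Now I'll carry it to just short of the block.

```bash
python3 -m handwheel '[[0.02,[0,0.012,-0.016],[0,0,0]],[0.02,[0,0.022,-0.030],[0,0,0]],[0.02,[0,0.022,-0.030],[0,0,0]],[0.02,[0,0.022,-0.030],[0,0,0]],[0.02,[0,0.022,-0.030],[0,0,0]],[0.02,[0,0.022,-0.030],[0,0,0]],[0.02,[0,0.022,-0.030],[0,0,0]],[0.02,[0,0.022,-0.030],[0,0,0]],[0.02,[0,0.022,-0.030],[0,0,0]],[0.02,[0,0.022,-0.030],[0,0,0]]]'
python3 -m handwheel '[[0.02,[0,0.018,-0.024],[0,0,0]],[0.02,[0,0.010,-0.014],[-3.2,0,0]],[0.02,[0,0,0],[-4,0,0]],[0.02,[0,0,0],[-3,0,0]],[0.02,[0,0,0],[0,0,0]],[0.02,[0,0,0],[0,0,0]]]'
python3 - <<'E'
from fit import *
o=ctrl.get_obs(); c=cam('wrist',o); snap('wrist','w4.png')
b=ctrl.silhouettes('block','wrist')
print(proj(c,[[.4968,.0075,.03]]))
for d in b: print(d['score'],d['box'])
m=b[0]['mask'].astype(np.float32)
for r in fit([m],[c],[M['block']],[.4968,.0075],[np.radians(-20)]): print(r)
plan([.4968,.0075,.1],-20,10)
E
```

```text
t: 7.05
tool_pos: [0.4164, 0.0011, 0.1973]
tool_rot: [0.414, 1.537, -0.415]
contact_force: [0.7, 0.5, -1.9]
opening: 0.0491
t: 7.55
tool_pos: [0.3992, 0.0429, 0.1985]
tool_rot: [0.275, 1.558, -0.276]
contact_force: [-0.0, 0.6, -2.0]
opening: 0.0487
[[322.30879485 282.26043787]]Traceback (most recent call last):
  File "<stdin>", line 6, in <module>
IndexError: list index out of range
```

View pics/w4.png

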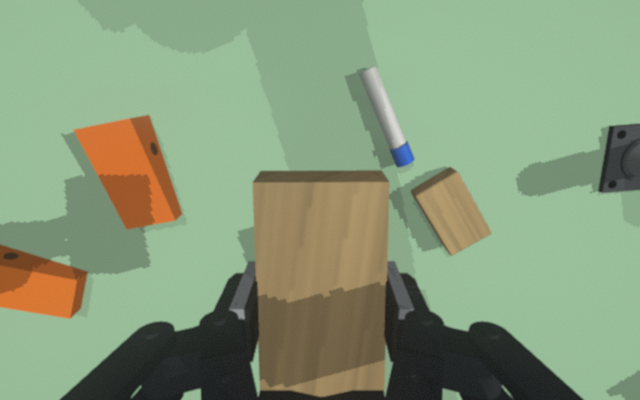

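The held wedge hides the block, so I'll rely on the two-camera fit; for the wedge it agreed with the wrist view to under 1 mm. Next is the move over the block, with the tilt.

```bash
python3 -c "
from h import *
plan([.4968,.0075,.1],-20,10)"
```

```text
t 7.65 pos [0.3998 0.0426 0.1996] q6 -1.3 shift in tool [0.0993 0.0005 0.1034]
 turn tool deg [-0.12  9.83  0.04]
 turn tool deg [ 1.7922e+02  6.0000e-02 -1.5410e+01]
 tool axes world
 [[-0.003  0.344  0.939]
 [ 0.     0.939 -0.344]
 [-1.    -0.001 -0.003]]
```

```bash
python3 -m handwheel '[[0.02,[0.02,0,0.026],[0,0,0]],[0.02,[0.03,0,0.034],[0,0,0]],[0.02,[0.03,0,0.030],[0,0,0]],[0.02,[0.016,0,0.0134],[0,0,0]],[0.02,[0,0,0],[0,5,0]],[0.02,[0,0,0],[0,5,0]],[0.02,[0,0,0],[0,0,0]],[0.02,[0,0,0],[0,0,0]]]'
python3 -c "
from h import *
plan([.4968,.0075,.046],-20,10)
snap('side','s5.png')"
```

```text
t: 8.32
tool_pos: [0.495, 0.0078, 0.1073]
tool_rot: [0.306, 1.726, -0.257]
contact_force: [-1.2, -0.3, -1.3]
opening: 0.0488
t 8.3167 pos [0.495  0.0078 0.1073] q6 -1.38 shift in tool [0.0601 0.0003 0.0125]
 turn tool deg [-0.13 -0.02  0.01]
 turn tool deg [1.7987e+02 1.0000e-02 3.0000e-02]
 tool axes world
 [[-0.163  0.344  0.925]
 [ 0.059  0.939 -0.339]
 [-0.985 -0.001 -0.174]]
```

View pics/s5.png

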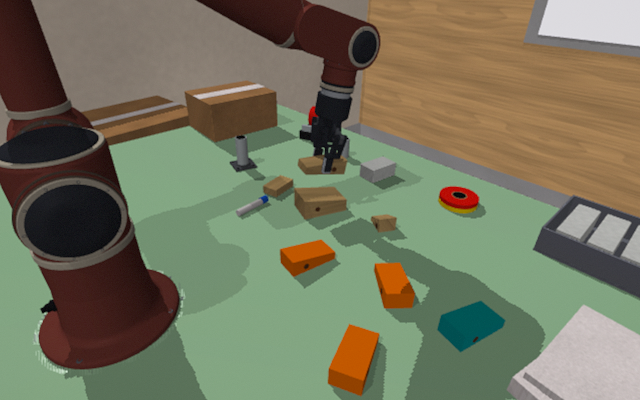

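The wedge is over the block with its top level. I'll lower it in steps and watch the force.

```bash
python3 -m handwheel '[[0.02,[0.02,0,0.004],[0,0,0]],[0.02,[0.02,0,0.004],[0,0,0]],[0.02,[0.015,0,0.0035],[0,0,0]],[0.02,[0.005,0,0.001],[0,0,0]],[0.02,[0,0,0],[0,0,0]],[0.02,[0,0,0],[0,0,0]]]'
python3 -c "
from h import *
plan([.4968,.0075,.042],-20,10)"
```

```text
t: 8.87
tool_pos: [0.4964, 0.008, 0.0478]
tool_rot: [0.304, 1.724, -0.256]
contact_force: [0.1, -0.0, -0.7]
opening: 0.0486
t 8.8667 pos [0.4964 0.008  0.0478] q6 -1.39 shift in tool [ 0.0056 -0.0003  0.0015]
 turn tool deg [-0.02  0.08 -0.01]
 turn tool deg [ 1.7998e+02 -2.0000e-02 -1.2000e-01]
 tool axes world
 [[-0.162  0.342  0.926]
 [ 0.059  0.94  -0.337]
 [-0.985  0.    -0.172]]
```

```bash
python3 -m handwheel '[[0.02,[0.002,0,0.001],[0,0,0]],[0.02,[0.002,0,0],[0,0,0]],[0.02,[0.001,0,0],[0,0,0]],[0.02,[0,0,0],[0,0,0]],[0.02,[0,0,0],[0,0,0]]]'
python3 -c "
from h import *
snap('side','s6.png');snap('scene','c6.png')
a=cv2.imread('pics/s6.png')[150:250,260:380];b=cv2.imread('pics/c6.png')[160:260,280:400]
cv2.imwrite('pics/z6.png',cv2.resize(np.hstack([a,b]),None,fx=3.3,fy=3.3,interpolation=cv2.INTER_CUBIC))"
```

```text
t: 9.28
tool_pos: [0.4967, 0.0077, 0.0422]
tool_rot: [0.305, 1.725, -0.256]
contact_force: [0.0, 0.3, -0.2]
opening: 0.049
```

View pics/z6.png

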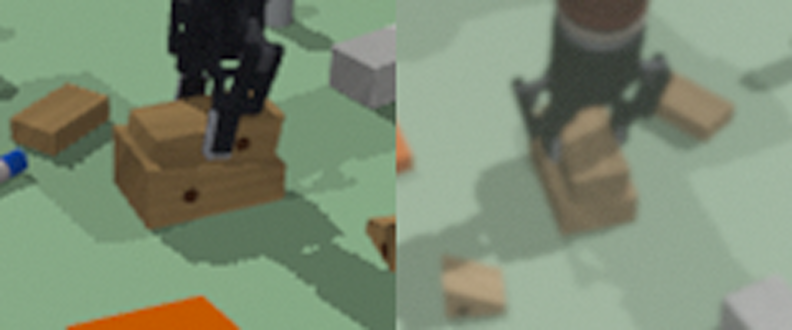

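The wedge is just above the block's top and lined up with it. I'll creep down to contact.

```bash
python3 -m handwheel '[[0.02,[0.001,0,0],[0,0,0]],[0.02,[0,0,0],[0,0,0]]]'
python3 -m handwheel '[[0.02,[0.001,0,0],[0,0,0]],[0.02,[0,0,0],[0,0,0]]]'
```

```text
t: 9.55
tool_pos: [0.4966, 0.0078, 0.0422]
tool_rot: [0.305, 1.726, -0.256]
contact_force: [-2.7, -0.1, 5.3]
opening: 0.0487
t: 9.72
tool_pos: [0.4966, 0.0078, 0.0421]
tool_rot: [0.305, 1.726, -0.256]
contact_force: [-4.6, -0.1, 10.6]
opening: 0.0488
```

Contact. I'll open and back out along the tool axis.

```bash
python3 -m handwheel '[[0.055,[0,0,0],[0,0,0]],[0.055,[0,0,0],[0,0,0]],[0.075,[0,0,0],[0,0,0]],[0.085,[0,0,0],[0,0,0]],[0.085,[0,0,0],[0,0,0]],[0.085,[-0.015,0,0],[0,0,0]],[0.085,[-0.03,0,0],[0,0,0]],[0.085,[-0.04,0,0],[0,0,0]],[0.085,[-0.04,0,0],[0,0,0]],[0.085,[-0.03,0,0],[0,-5,0]]]'
python3 -m handwheel '[[0.085,[0,0,0],[0,-5,0]],[0.085,[0,0,-0.03],[0,0,0]],[0.085,[0,0,-0.04],[0,0,0]],[0.085,[0,0,-0.04],[0,0,0]],[0.085,[0,0,0],[0,0,0]],[0.085,[0,0,0],[0,0,0]]]'
python3 - <<'E'
from fit import *
o=ctrl.get_obs(); c=cam('wrist',o); snap('wrist','w7.png')
for th in('block','wedge','foot'):
    for d in ctrl.look_for(th,'wrist'): print(th,d['score'],d['box'])
snap('side','s7.png')
print(proj(c,[[.4968,.0075,.067]]))
plan([.4904,.3317,.2],-14.1)
E
```

```text
t: 10.55
tool_pos: [0.524, -0.0024, 0.1955]
tool_rot: [0.29, 1.635, -0.266]
contact_force: [0.8, -0.3, 0.4]
opening: 0.0847
t: 11.05
tool_pos: [0.4166, 0.0369, 0.1922]
tool_rot: [0.273, 1.552, -0.273]
contact_force: [0.3, 0.1, 0.5]
opening: 0.085
block 0.96 [320.1, 258.7, 83.1, 112.4]
wedge 0.88 [120.0, 152.9, 111.6, 118.6]
wedge 0.84 [322.8, 286.7, 64.9, 113.4]
wedge 0.78 [39.6, 269.6, 77.7, 74.7]
foot 0.9 [624.0, 140.7, 31.9, 74.8]
[[321.43197842 289.00013846]]
t 11.3 pos [0.4192 0.0359 0.1929] q6 -1.31 shift in tool [-0.0071  0.3022 -0.0346]
 turn tool deg [-5.97 -0.01  0.  ]
 turn tool deg [1.7403e+02 1.0000e-02 1.0000e-02]
 tool axes world
 [[-0.     0.343  0.939]
 [-0.     0.939 -0.343]
 [-1.    -0.    -0.   ]]
```

View pics/w7.png

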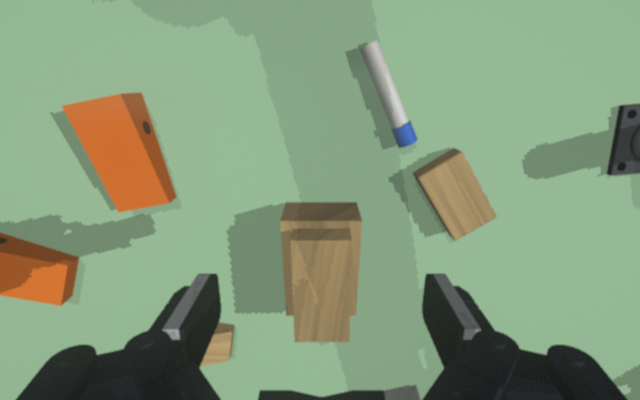

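View pics/s7.png

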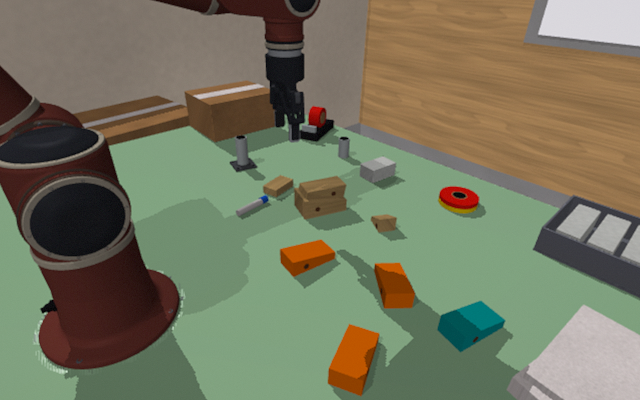

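The wedge lies squarely on the block (wrist view, wedge rows 229–342). I'll compare that with where the ideal placement would project.

```bash
python3 - <<'E'
from fit import *
o=ctrl.get_obs(); c=cam('wrist',o)
Y=R.from_euler('z',-20,degrees=True); A=Y*R.from_euler('y',10,degrees=True)
P=A.apply(M['wedge'])+[.4968,.0075,.0403]; B=Y.apply(M['block'])+[.4968,.0075,0]
for n,cc in(('wrist',c),('side',cam('side')),('scene',cam('scene'))):
    for X in(P,B):
        q=proj(cc,X); print(n,np.round(q.min(0)),np.round(q.max(0)))
ctrl.get_image('wrist')
sm=[]
for k,z0 in(('block',0),('wedge',0)):
    for d in ctrl.silhouettes(k,'wrist'):
        if abs(d['box'][0]-321)<15:
            bb=d['box'];print(k,bb[0]-bb[2]/2,bb[0]+bb[2]/2,bb[1]-bb[3]/2,bb[1]+bb[3]/2)
            if k=='wedge':
                from scipy.optimize import minimize
                m=d['mask'].astype(np.float32)
                def cost(p):
                    Q=R.from_euler('y',10,degrees=True).apply(M['wedge']); r=rend(c,[Q],p,.0403); return 1-np.minimum(r,m).sum()/np.maximum(r,m).sum()
                s=[[.4968,.0075,-.35],[.5068,.0075,-.35],[.4968,.0175,-.35],[.4968,.0075,-.2]]
                r=minimize(cost,s[0],method='Nelder-Mead',options=dict(initial_simplex=s,maxiter=100)); print(r.fun,r.x[:2],np.degrees(r.x[2]))
E
```

```text
wrist [291. 225.] [352. 339.]
wrist [281. 201.] [363. 314.]
side [297. 175.] [345. 199.]
side [294. 186.] [346. 219.]
scene [323. 188.] [350. 222.]
scene [319. 190.] [353. 231.]
block 278.2 363.59999999999997 198.75 311.65
wedge 290.6 353.4 225.95 339.84999999999997
0.017130374908447266 [0.49731518 0.00725238] -19.813752301116416
```

The wedge sits within 1 mm and 0.2° of its target. Now for the foot: a closer look first.

```bash
python3 -m handwheel '[[0.085,[-0.01,0.03,-0.014],[0,0,0]],[0.085,[0,0.034,-0.0155],[0,0,0]],[0.085,[0,0.034,-0.0155],[0,0,0]],[0.085,[0,0.034,-0.0155],[0,0,0]],[0.085,[0,0.034,-0.0155],[0,0,0]],[0.085,[0,0.034,-0.0155],[0,0,0]],[0.085,[0,0.034,-0.0155],[0,0,0]],[0.085,[0,0.034,-0.0155],[0,0,0]],[0.085,[0,0.0235,-0.0115],[-3,0,0]],[0.085,[0,0,0],[-3,0,0]]]'
python3 -m handwheel '[[0.085,[0,0,0],[0,0,0]],[0.085,[0,0,0],[0,0,0]]]'
python3 - <<'E'
from fit import *
o=ctrl.get_obs(); c=cam('wrist',o); snap('wrist','w8.png')
b=ctrl.silhouettes('foot','wrist')
for d in b: print(d['score'],d['box'])
for r in fit([b[0]['mask'].astype(np.float32)],[c],footP,[.4904,.3317],np.radians([-14,10])): print(r)
plan([.4904,.3317,.14],-14.1)
E
```

```text
t: 12.28
tool_pos: [0.3915, 0.3601, 0.2022]
tool_rot: [0.188, 1.564, -0.186]
contact_force: [-0.1, -0.7, 0.1]
opening: 0.085
t: 12.45
tool_pos: [0.3922, 0.3562, 0.2021]
tool_rot: [0.192, 1.563, -0.194]
contact_force: [-0.2, -0.3, 0.8]
opening: 0.0848
0.68 [324.5, 281.6, 64.4, 97.7]
(np.float64(0.02), array([0.4885, 0.3331]), np.float64(344.4))
(np.float64(0.021), array([0.4885, 0.3331]), np.float64(344.5))
t 12.55 pos [0.3924 0.3555 0.2023] q6 -0.73 shift in tool [0.0623 0.0009 0.1009]
 turn tool deg [-0.05 -0.01  0.03]
 turn tool deg [1.7995e+02 5.0000e-02 2.0000e-02]
 tool axes world
 [[-0.     0.244  0.97 ]
 [-0.     0.97  -0.244]
 [-1.    -0.001 -0.   ]]
```

View pics/w8.png

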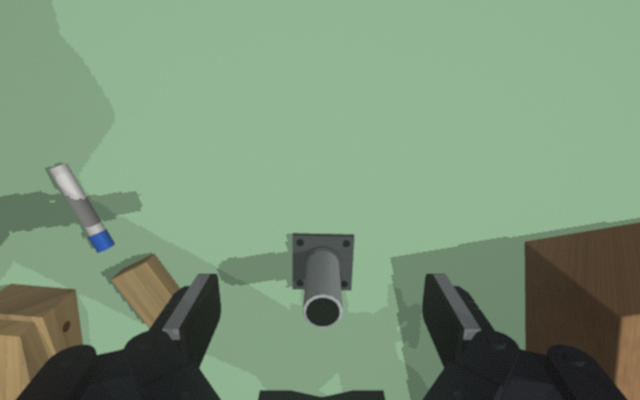

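The foot is at (0.4885, 0.3331) with yaw −15.6°, tube top at (322,310). The bare tube is not in this view. Next I'll move over it and check the alignment.

```bash
python3 -m handwheel '[[0.085,[0.01,0,0.033],[1.4,0,0]],[0.085,[0.02,0.001,0.034],[0,0,0]],[0.085,[0.02,0.001,0.0317],[0,0,0]],[0.085,[0,0,0],[0,0,0]],[0.085,[0,0,0],[0,0,0]]]'
python3 -c "
from h import *
plan([.4885,.3331,.04],-15.6)"
```

```text
t: 12.97
tool_pos: [0.4884, 0.3305, 0.1504]
tool_rot: [0.213, 1.564, -0.217]
contact_force: [-0.4, -0.6, -0.5]
opening: 0.0851
t 12.9667 pos [0.4884 0.3305 0.1504] q6 -0.83 shift in tool [ 0.1104  0.0029 -0.0002]
 turn tool deg [-0.08 -0.18  0.15]
 turn tool deg [179.92   0.24   0.28]
 tool axes world
 [[-0.004  0.27   0.963]
 [-0.002  0.963 -0.27 ]
 [-1.    -0.003 -0.003]]
```

```bash
python3 -m handwheel '[[0.085,[0.02,0.0015,0],[0,0,0]],[0.085,[0.03,0.001,0],[0,0,0]],[0.085,[0.03,0,0],[0,0,0]],[0.085,[0.02,0,0],[0,0,0]],[0.085,[0.01,0,0],[0,0,0]],[0.085,[0,0,0],[0,0,0]],[0.085,[0,0,0],[0,0,0]]]'
python3 -c "
from h import *
plan([.4885,.3331,.04],-15.6)
snap('wrist','w9.png')"
```

```text
t: 13.55
tool_pos: [0.4888, 0.3353, 0.0438]
tool_rot: [0.212, 1.559, -0.211]
contact_force: [0.4, -0.0, 0.4]
opening: 0.0851
t 13.55 pos [0.4888 0.3353 0.0438] q6 -0.83 shift in tool [ 0.0038 -0.0022  0.0002]
 turn tool deg [ 0.17  0.05 -0.06]
 turn tool deg [-1.7983e+02  9.0000e-02  8.0000e-02]
 tool axes world
 [[ 0.001  0.266  0.964]
 [ 0.001  0.964 -0.266]
 [-1.     0.001  0.001]]
```

View pics/w9.png

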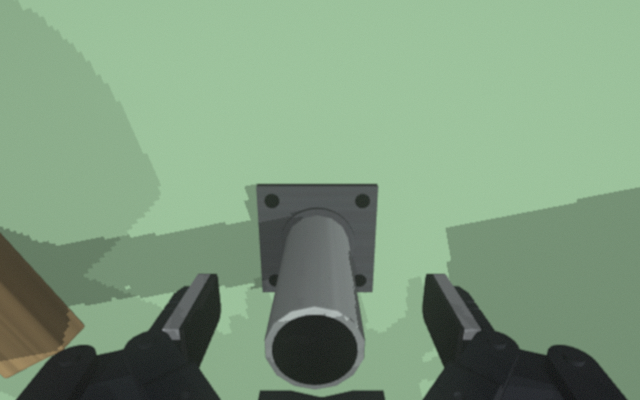

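The tube is between the fingers, rim centred at column 315 against a finger midpoint of 321. I'll correct 2 mm and close.

```bash
python3 -m handwheel '[[0.085,[0.002,-0.002,0],[0,0,0]],[0.085,[0,0,0],[0,0,0]],[0.02,[0,0,0],[0,0,0]],[0.02,[0,0,0],[0,0,0]],[0.02,[0,0,0],[0,0,0]],[0.02,[0,0,0],[0,0,0]],[0.02,[0,0,0],[0,0,0]],[0.02,[0,0,0],[0,0,0]],[0.02,[0,0,0],[0,0,0]],[0.02,[0,0,0],[0,0,0]]]' 60
python3 -m handwheel '[[0.02,[0,0,0],[0,0,0]],[0.02,[0,0,0],[0,0,0]],[0.02,[0,0,0],[0,0,0]]]'
```

```text
t: 14.43
tool_pos: [0.4883, 0.3332, 0.0409]
tool_rot: [0.212, 1.56, -0.211]
contact_force: [-1.1, 0.4, 2.3]
opening: 0.0328
t: 14.68
tool_pos: [0.4884, 0.3332, 0.041]
tool_rot: [0.212, 1.56, -0.211]
contact_force: [0.1, 0.0, 2.1]
opening: 0.0325
```

```bash
python3 -m handwheel '[[0.02,[-0.015,0,0],[0,0,0]],[0.02,[-0.03,0,0],[0,0,0]],[0.02,[-0.03,0,0],[0,0,0]],[0.02,[-0.03,0,0],[0,0,0]],[0.02,[-0.025,0,0],[0,0,0]],[0.02,[-0.01,0,0],[0,0,0]],[0.02,[0,0,0],[0,0,0]],[0.02,[0,0,0],[0,0,0]]]'
python3 -c "
from h import *
plan([.4973,.0073,.16],-20)
snap('wrist','w10.png')"
```

```text
t: 15.35
tool_pos: [0.4872, 0.3326, 0.1787]
tool_rot: [0.21, 1.563, -0.213]
contact_force: [-0.5, -0.3, -5.1]
opening: 0.0326
t 15.35 pos [0.4872 0.3326 0.1787] q6 -0.83 shift in tool [ 0.019  -0.3108  0.0963]
 turn tool deg [ 4.57 -0.1   0.1 ]
 turn tool deg [-1.7543e+02 -1.6000e-01 -1.6000e-01]
 tool axes world
 [[-0.002  0.266  0.964]
 [-0.001  0.964 -0.266]
 [-1.    -0.002 -0.002]]
```

View pics/w10.png

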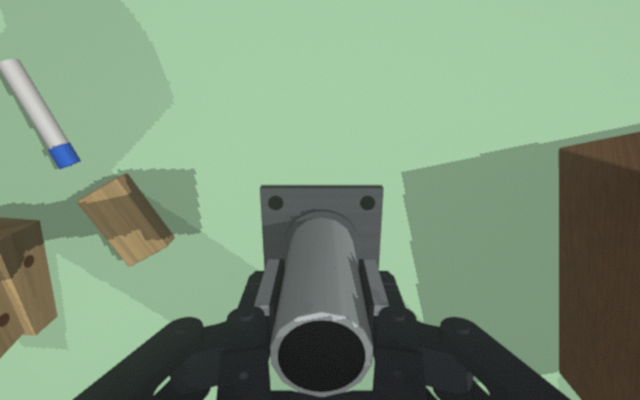

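The foot hangs upright, rim centred at column 322. On to the packing.

```bash
python3 -m handwheel '[[0.02,[0,-0.015,0.0046],[0,0,0]],[0.02,[0,-0.03,0.0093],[0,0,0]],[0.02,[0,-0.035,0.0108],[0,0,0]],[0.02,[0,-0.035,0.0108],[0,0,0]],[0.02,[0,-0.035,0.0108],[0,0,0]],[0.02,[0,-0.035,0.0108],[0,0,0]],[0.02,[0,-0.035,0.0108],[0,0,0]],[0.02,[0,-0.035,0.0108],[0,0,0]],[0.02,[0,-0.03,0.0093],[0,0,0]],[0.02,[0,-0.0258,0.0083],[2.3,0,0]]]'
python3 -m handwheel '[[0.02,[0,0,0],[2.3,0,0]],[0.02,[0,0,0],[0,0,0]],[0.02,[0,0,0],[0,0,0]],[0.02,[0,0,0],[0,0,0]]]'
python3 -c "
from h import *
plan([.4973,.0073,.112],-20)"
```

```text
t: 16.23
tool_pos: [0.4962, 0.0054, 0.1778]
tool_rot: [0.244, 1.561, -0.245]
contact_force: [0.4, -0.4, -4.8]
opening: 0.0326
t: 16.57
tool_pos: [0.4973, 0.0082, 0.1791]
tool_rot: [0.273, 1.556, -0.273]
contact_force: [-0.2, -1.2, -5.0]
opening: 0.0323
t 16.5667 pos [0.4973 0.0082 0.1791] q6 -1.36 shift in tool [ 0.0671 -0.0009  0.0005]
 turn tool deg [ 0.05 -0.15  0.02]
 turn tool deg [-1.7995e+02 -4.0000e-02 -2.3000e-01]
 tool axes world
 [[-0.003  0.341  0.94 ]
 [ 0.     0.94  -0.341]
 [-1.    -0.    -0.003]]
```

```bash
python3 -m handwheel '[[0.02,[0.015,-0.001,0],[0,0,0]],[0.02,[0.02,0,0],[0,0,0]],[0.02,[0.018,0,0],[0,0,0]],[0.02,[0.01,0,0],[0,0,0]],[0.02,[0.004,0,0],[0,0,0]],[0.02,[0,0,0],[0,0,0]],[0.02,[0,0,0],[0,0,0]]]'
python3 -c "
from h import *
plan([.4973,.0073,.1077],-20)
snap('side','s11.png');snap('scene','c11.png')
a=cv2.imread('pics/s11.png')[130:230,260:380];b=cv2.imread('pics/c11.png')[140:240,280:400]
cv2.imwrite('pics/z11.png',cv2.resize(np.hstack([a,b]),None,fx=3.3,fy=3.3,interpolation=cv2.INTER_CUBIC))"
```

```text
t: 17.15
tool_pos: [0.4983, 0.0072, 0.1142]
tool_rot: [0.274, 1.553, -0.274]
contact_force: [0.5, -0.5, -3.3]
opening: 0.0327
t 17.15 pos [0.4983 0.0072 0.1142] q6 -1.36 shift in tool [ 0.0065 -0.0002 -0.001 ]
 turn tool deg [ 0.02  0.04 -0.01]
 turn tool deg [-1.7998e+02  2.0000e-02  7.0000e-02]
 tool axes world
 [[ 0.001  0.342  0.94 ]
 [-0.     0.94  -0.342]
 [-1.     0.     0.001]]
```

View pics/z11.png

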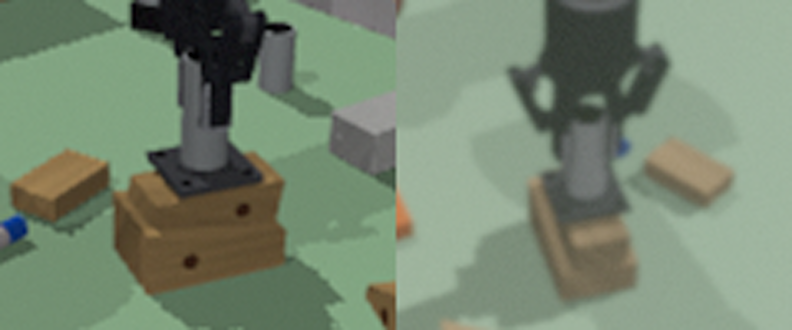

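The plate hangs level, a few mm above the wedge. I'll creep down.

```bash
python3 -m handwheel '[[0.02,[0.002,0,-0.001],[0,0,0]],[0.02,[0.002,0,0],[0,0,0]],[0.02,[0,0,0],[0,0,0]]]'
python3 -m handwheel '[[0.02,[0.001,0,0],[0,0,0]],[0.02,[0,0,0],[0,0,0]]]'
python3 -m handwheel '[[0.02,[0.001,0,0],[0,0,0]],[0.02,[0,0,0],[0,0,0]]]'
```

```text
t: 17.5
tool_pos: [0.4968, 0.0072, 0.1096]
tool_rot: [0.274, 1.553, -0.274]
contact_force: [-0.2, -0.3, -5.0]
opening: 0.0325
t: 17.67
tool_pos: [0.4969, 0.0072, 0.1085]
tool_rot: [0.274, 1.553, -0.274]
contact_force: [0.9, 0.6, -4.9]
opening: 0.0326
t: 17.83
tool_pos: [0.4968, 0.0072, 0.1074]
tool_rot: [0.274, 1.554, -0.274]
contact_force: [0.0, 0.3, -4.1]
opening: 0.0328
```

```bash
python3 -m handwheel '[[0.02,[0.0007,0,0],[0,0,0]],[0.02,[0,0,0],[0,0,0]]]'
python3 -m handwheel '[[0.02,[0.0007,0,0],[0,0,0]],[0.02,[0,0,0],[0,0,0]]]'
```

```text
t: 18.0
tool_pos: [0.497, 0.0072, 0.1074]
tool_rot: [0.274, 1.553, -0.274]
contact_force: [-1.9, 0.1, 0.3]
opening: 0.0328
t: 18.17
tool_pos: [0.4971, 0.0072, 0.1074]
tool_rot: [0.274, 1.553, -0.274]
contact_force: [-5.9, 0.6, 5.3]
opening: 0.0328
```

Contact. I'll ease off slightly, release, and back straight up.

```bash
python3 -m handwheel '[[0.02,[-0.0005,0,0],[0,0,0]],[0.036,[0,0,0],[0,0,0]],[0.04,[0,0,0],[0,0,0]],[0.06,[0,0,0],[0,0,0]],[0.085,[0,0,0],[0,0,0]],[0.085,[0,0,0],[0,0,0]],[0.085,[0,0,0],[0,0,0]],[0.085,[-0.015,0,0],[0,0,0]],[0.085,[-0.03,0,0],[0,0,0]],[0.085,[-0.04,0,0],[0,0,0]]]'
python3 -m handwheel '[[0.085,[-0.03,0,0],[0,0,0]],[0.085,[0,0,-0.03],[0,0,0]],[0.085,[0,0,-0.04],[0,0,0]],[0.085,[0,0,-0.03],[0,0,0]],[0.085,[0,0,0],[0,0,0]],[0.085,[0,0,0],[0,0,0]],[0.085,[0,0,0],[0,0,0]]]'
python3 - <<'E'
from fit import *
o=ctrl.get_obs(); c=cam('wrist',o); im=snap('wrist','w12.png')
b=ctrl.silhouettes('foot','wrist')
from scipy.optimize import minimize
m=b[0]['mask'].astype(np.float32); print(b[0]['box'])
def cost(p):
    r=rend(c,footP,p,.0667); return 1-np.minimum(r,m).sum()/np.maximum(r,m).sum()
s=[[.497,.0073,-.35],[.507,.0073,-.35],[.497,.0173,-.35],[.497,.0073,-.2]]
r=minimize(cost,s[0],method='Nelder-Mead',options=dict(initial_simplex=s,maxiter=100)); print(r.fun,r.x[:2],np.degrees(r.x[2]),o['tool_pos'])
snap('side','s12.png');snap('scene','c12.png')
a=cv2.imread('pics/s12.png')[130:230,260:380];b=cv2.imread('pics/c12.png')[140:240,280:400]
cv2.imwrite('pics/z12.png',cv2.resize(np.hstack([a,b]),None,fx=3.3,fy=3.3,interpolation=cv2.INTER_CUBIC))
E
```

```text
t: 19.0
tool_pos: [0.4944, 0.0076, 0.1888]
tool_rot: [0.274, 1.561, -0.275]
contact_force: [0.3, -0.4, -1.2]
opening: 0.0848
t: 19.58
tool_pos: [0.4035, 0.0413, 0.222]
tool_rot: [0.274, 1.552, -0.274]
contact_force: [-0.4, -0.3, 0.3]
opening: 0.0851
[323.2, 312.8, 72.4, 122.6]
0.024288415908813477 [0.49725501 0.0067524 ] -20.35444615895236 [0.40348899 0.0413479  0.22203962]
```

View pics/z12.png

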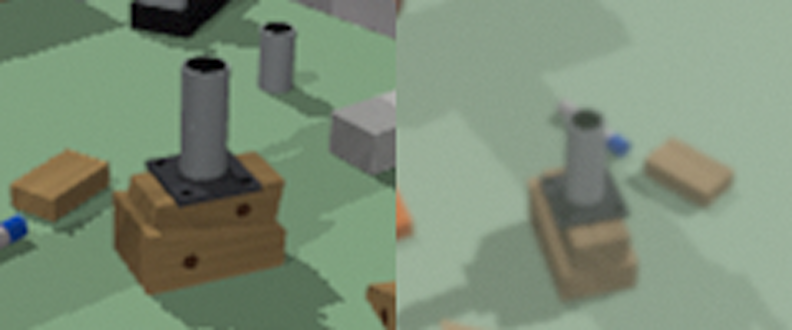

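View pics/w12.png

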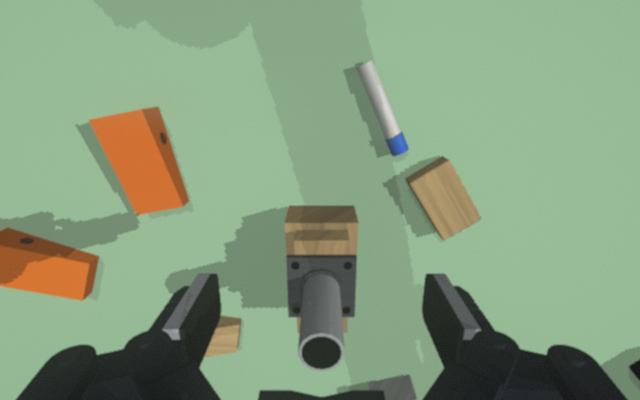

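The foot stands upright on the wedge, fitted within 1 mm of the middle, and the gripper is clear. Handing in.

```bash
python3 -c "
from station import ctrl
print(ctrl.finish_job())"
```

```text
the job is handed in; nothing more can be done
None
```

The packing is made up and handed in after about 20 s on the robot's clock, well inside the 58 s limit; no verdict came back. I laid the long timber wedge on the sloping block with its thick end over the low end, let go, and stood the steel foot tube-up on its middle.

- **Wedge on block:** after release, a fit to the wrist camera's mask put it within about 1 mm and 0.2° of the intended pose. The block's own position came from the first two-camera fit. I could not refine it from the wrist camera before placing because the held wedge hid it, but the block's outline seen afterwards agreed to about 3 pixels.
- **Foot on wedge:** after release, the fit put it at (0.4973, 0.0068) m, against the wedge's middle at (0.4973, 0.0073) m. It looked upright in the side, scene and wrist pictures.
- **Robot:** the gripper was open and clear of everything, with the tool tip about 0.1 m back and 0.22 m up. The force readings after each move stayed below about 12 N.

The foot's first two-camera position was about 2 mm off the closer wrist view, so I used the wrist value. No check failed.

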